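# Push the battery pack home in its charging dock

## Task

The battery pack on the bench is to go on charge: line it up with the charging dock and push it along the bench so that its plug goes into the dock's socket, fully home, with the pack's body flat against the dock's front face. Leave it there on the bench, at rest, and do not disturb the tin or the brush.

Things in the scene. Friction and masses are not known exactly. Their poses are not given: they have to be found in the camera images.
- pack: Loose black plastic battery pack, about 0.6 kg, lying on the bench, too wide to grasp by its body. Body block 80 (its x) by 100 (its y) by 55 mm high, flat back face at x -40 mm, flat sides at y +-50 mm; a grey block plug juts from its +x face. Origin: centre of the body's underside. At the start the plug points towards the dock within 0.4 rad, up to 100 mm to either side of the dock's centre line.
- plug_tip (a point): Centre of the end of the pack's plug, 80 mm along the pack's +x from its origin, 28 mm up. The plug is a block 40 mm long, 50 mm wide (y) and 36 mm high (10 to 46 mm above the bench). At the start it is 25 to 100 mm short of the dock's front face. x points out of the plug, along the pack's x.
- dock: Charging dock, grey plastic block fixed to the bench, 95 deep (x), 150 wide (y), 70 mm high (50 mm over the first 22 mm). Origin: bottom centre of the front face, which looks along -x to the robot's side; x points into the dock. Nothing latches: the pack slides in against friction alone. Pack home: its origin at x -40 mm, y 0 in the dock's frame, x axes pointing the same way.
- socket (a point): Centre of the socket's mouth, in the dock's front face, 28 mm above the bench; x points into the hole. The hole is 56 mm wide (y), from 7 to 50 mm above the bench, 44 mm deep; its side walls flare to 76 mm wide at the mouth over the first 20 mm, and there it is open at the top.
- tin: Bystander: plain steel tin, 70 mm diameter, 100 mm high, standing beside the dock; origin at the centre of its underside.
- brush: Bystander: wooden scrubbing brush, 120 by 50 by 40 mm, lying beside the dock on its bristles; origin at the centre of its underside.
Things that resemble listed ones, but are neither listed nor needed, are in the scene too. Leave any green look-alike of the pack alone.

How it is judged:
By the outcome, as a careful person would: the job done as asked, in the order asked, and still so for the second after the job is handed in, with the robot touching nothing.
It also fails if it takes over 67 s, if anything falls off the work surface, if the arm or the gripper's body presses on something with over 40 N, if the wrist force passes 120 N, or if a joint passes its speed limit or range.

## Robot

A 7-joint arm with a two-finger parallel gripper is mounted at the origin on the work surface. World frame = base frame: x ahead of the robot, y to its left, z up, the work surface at z = 0. Lengths are in mm, angles in rad, forces in N, time in s.
With the tool pointing down it reaches from about 400 to 875 mm from the base axis. Payload 4.4 kg.
Tool frame: the origin (TCP) lies at the very end of the fingers, on their centre line; the grasp point (between the pads) lies 19 mm behind it; z points along the fingers, x is the direction in which the jaws open and shut, and the axes are right-handed (so a half turn about z gives the same grasp; the last joint's range is limited). The gripper opens to 85 mm and grips with 20 to 120 N. Pads are 22 mm wide; open, the fingers measure 114 mm over their backs; the gripper's body (76 mm by 85 mm) begins 54 mm behind the grasp point. The pads swing forward as they close: fully open they stand 13 mm farther back than shut.
Start: joints at [-1.352, 0.628, 0.038, 1.517, -0.027, 0.996, -0.02], TCP at [182.603, 623.838, 231.313] pointing down, gripper open.
Joint ranges: [-3.06, 3.06], [-0.37, 2.12], [-1.25, 1.32], [0.18, 2.47], [-1.1, 4.24], [0.23, 1.98], [-2.94, 2.94]. Speed limits (rad/s): [2.57, 2.57, 3.14, 3.14, 3.14, 3.14, 3.14].

## Interface

Orientations are given as [roll, pitch, yaw] about the fixed x, y, z axes, in that order (R = Rz(yaw) Ry(pitch) Rx(roll)).
In Python, from cell import ctrl gives the robot as it stands.
- The arm moves only by the shell command python3 -m creep 'ROWS'. ROWS is text: rows parted by semicolons, each of 7 numbers parted by spaces: the shift along the tool's x, y, z in units of 40 mm (1.0 is 40 mm), then the turn, a rotation vector about the tool's x, y, z in degrees, then the closure, from 0 (fully open) to 1 (shut). In form: x y z rx ry rz grip; .... A call has 1 to 10 rows; each row is the pose to reach, as a shift and turn from the pose commanded when the call began, along the tool's axes at that moment; what a row does not reach only later rows make up. A row lasts 1/12 s, in which the tool goes at most 41.7 mm and 7.16 degrees, less where a joint would pass 70% of its speed; a pose out of reach is approached as far as the arm can. A call with a gripper value outside its range is refused whole. The fingers move at their own pace and stop on an object; the grip force is fixed at half the most. Time passes only in rows, so rows that repeat a pose let the fingers close. It gives the time, the measured TCP pose, the force and the opening at its end, in the units of the state.
- ctrl.read_state(): the state, without advancing time (a new reading comes with each control period).
- ctrl.get_image(name): name is "side" or "top" or "wrist"; returns a dict with "img" (400x640x3 uint8, red, green, blue), "vfov" (degrees; the focal length in pixels is half the picture's height over the tangent of half this angle, whatever the lens; pixels are square), "cx", "cy" (the principal point, pixels), "T" (4x4, takes a point from camera to world coordinates); the wrist camera has in their place "tool_from_camera" (4x4, takes a point from camera to tool coordinates, whose origin is the TCP and whose axes are the tool frame's). Camera axes: x right, y up, looking along -z (the intrinsics and any distortion apply to the point x, -y, -z); pixel columns grow to the right and rows downward; lengths in mm; the calibration is good to about 2 mm. A picture is of the moment at which its call begins: read the wrist's pose just before it. There is no depth.
- ctrl.finish_job(): hands the job in, once; it reports no verdict.
Trained networks look in the newest picture that a camera, given by its name, has taken for a name from the list of things; names that differ only in an ending like _2 or _b are one class to them, and where a whole thing is asked for, a point or a joint stands for the part that bears it (a point fixed in the world has none). Each returns a list of dicts, best first, with "score" (0 to 1); they miss things now and then, are a little off and sometimes report something else, mostly with a low value. They report only what shows in the picture. A call takes as long as a camera call. They do not tell look-alikes from the thing itself.
- ctrl.boxes_of(camera, thing): "rect" ([left, top, right, bottom] in pixels, round what is visible of it).
- ctrl.cut_out(camera, thing): "pixels" (400x640 bool, what is visible of it) and "rect" ([left, top, right, bottom] in pixels, round what is visible of it).
The state is a dict: "clock": time; "qpos": joint angles; "qd": joint speeds; "tau": joint torques, N m; "eef_pos": TCP position; "tool_rot": TCP orientation; "force": force on the tool from outside, world axes, zero at the start; "torque": the same for the moment, N m; "width": finger opening in mm.
Only numpy, scipy, OpenCV 4.12 (cv2) and the standard library are available. Lean on these libraries where they do the work, as an engineer would, in place of code of your own. Each camera call takes 0.05 s, during which the arm holds its last target.

## Working session

There is one attempt and no reset: what is moved stays moved. The work goes in short steps, Python scripts to look and compute and a shell command to move; the robot and the scene stay as the last step left them, time stands still between calls to the robot, and variables do not carry over. Pictures are saved under pics/ and viewed, and the job is handed in when it is done.

```bash
ls; mkdir -p pics
python3 - <<'E'
from cell import ctrl
import cv2
s=ctrl.read_state(); print({k:s[k] for k in('clock','eef_pos','tool_rot','force','width')})
for n in('top','side'):
    d=ctrl.get_image(n); cv2.imwrite(f'pics/{n}0.png',d['img'][:,:,::-1])
    print(n,{k:v for k,v in d.items() if k!='img'})
    for t in('pack','plug_tip','dock','socket','tin','brush'):
        print(t,[(round(b['score'],2),[int(x) for x in b['rect']]) for b in ctrl.boxes_of(n,t)])
E
```

```text
pics
{'clock': 0.0, 'eef_pos': array([182.38132533, 623.21945165, 230.3799447 ]), 'tool_rot': array([3.14157849e+00, 1.94546846e-03, 1.28603783e+00]), 'force': array([ 1.25106608, -0.08306169, -0.99945855]), 'width': 85.61621200998692}
top {'vfov': 53.21228697279434, 'cx': 320.13771989653816, 'cy': 201.1676438309742, 'T': array([[-1.80063483e-02,  9.93845651e-01, -1.09300469e-01,
         4.85148790e+02],
       [-9.99443271e-01, -2.09623627e-02, -2.59562420e-02,
        -1.79459488e+01],
       [-2.80876943e-02,  1.08772241e-01,  9.93669805e-01,
         9.69416437e+02],
       [ 0.00000000e+00,  0.00000000e+00,  0.00000000e+00,
         1.00000000e+00]])}
pack [(0.96, [424, 199, 485, 254]), (0.67, [261, 268, 304, 319]), (0.64, [333, 203, 383, 260])]
plug_tip [(0.96, [257, 267, 305, 325]), (0.85, [424, 199, 489, 254]), (0.64, [336, 203, 385, 261])]
dock []
socket [(0.97, [299, 127, 378, 178])]
tin [(0.56, [402, 121, 437, 158])]
brush [(0.71, [247, 129, 270, 177])]
side {'vfov': 55.65567984800943, 'cx': 322.1788415818568, 'cy': 205.12919717148014, 'T': array([[-8.29268787e-01,  4.19016733e-01, -3.69781362e-01,
         2.14662842e+02],
       [-5.58751366e-01, -6.34091406e-01,  5.34532505e-01,
         5.25036199e+02],
       [-1.04971200e-02,  6.49886964e-01,  7.59958384e-01,
         8.29444290e+02],
       [ 0.00000000e+00,  0.00000000e+00,  0.00000000e+00,
         1.00000000e+00]])}
pack [(0.9, [368, 141, 417, 182]), (0.88, [336, 187, 388, 237]), (0.65, [338, 252, 398, 304])]
plug_tip [(0.94, [365, 139, 418, 178]), (0.85, [336, 249, 398, 309]), (0.74, [339, 187, 387, 232])]
dock [(0.91, [266, 161, 321, 225])]
socket [(0.83, [264, 162, 324, 224])]
tin [(0.71, [310, 130, 339, 165])]
brush [(0.67, [226, 217, 266, 256])]
```

View pics/top0.png

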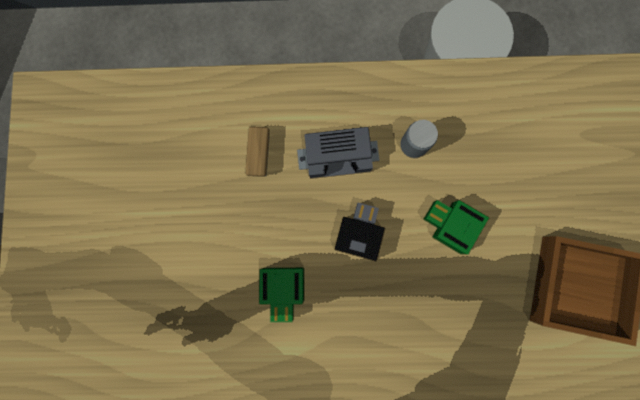

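View pics/side0.png

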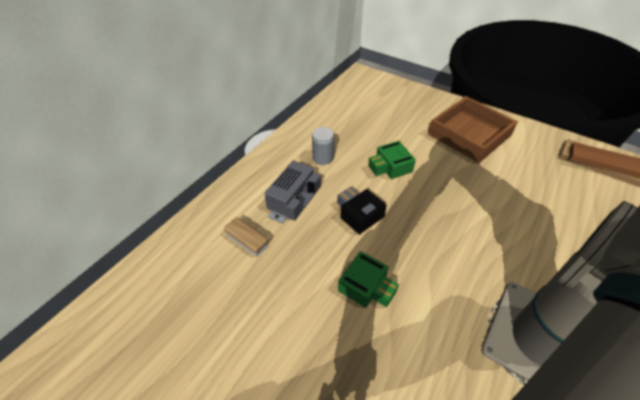

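The top view shows the black pack at about (360,237) with its plug up towards the dock at (338,152). The tin is at (420,139) and the brush at (258,151). The green look-alikes are at (283,287) and (460,225). The side view agrees. Next I'll work out rough positions.

```bash
cat > h.py <<'E'
import numpy as np, cv2
from scipy.spatial.transform import Rotation as R
from cell import ctrl
def K(d):
    f=d['img'].shape[0]/2/np.tan(np.radians(d['vfov']/2)); return f,d['cx'],d['cy']
def tool(s):
    T=np.eye(4);T[:3,:3]=R.from_euler('xyz',s['tool_rot']).as_matrix();T[:3,3]=s['eef_pos'];return T
def cam(n):
    s=ctrl.read_state(); d=ctrl.get_image(n)
    if n=='wrist': d['T']=tool(s)@d['tool_from_camera']
    return d
def onz(d,px,z):
    f,cx,cy=K(d);px=np.atleast_2d(px).astype(float)
    r=np.c_[(px[:,0]-cx)/f,-(px[:,1]-cy)/f,-np.ones(len(px))]@d['T'][:3,:3].T
    o=d['T'][:3,3]; return o+r*((z-o[2])/r[:,2])[:,None]
def proj(d,P):
    f,cx,cy=K(d);c=(np.atleast_2d(P)-d['T'][:3,3])@d['T'][:3,:3]
    return np.c_[cx+f*c[:,0]/-c[:,2],cy-f*c[:,1]/-c[:,2]]
def box(x0,x1,y0,y1,z0,z1): return np.array([[x,y,z] for x in(x0,x1) for y in(y0,y1) for z in(z0,z1)],float)
def place(P,p):
    c,s=np.cos(p[2]),np.sin(p[2]);return np.c_[p[0]+c*P[:,0]-s*P[:,1],p[1]+s*P[:,0]+c*P[:,1],P[:,2]]
PACK=[box(-40,40,-50,50,0,55),box(40,80,-25,25,10,46)]
DOCK=[box(0,22,-75,75,0,50),box(22,95,-75,75,0,70)]
def draw(img,d,M,p,col):
    for b in M:
        q=proj(d,place(b,p))
        for i in range(8):
            for j in range(i+1,8):
                if (np.abs(b[i]-b[j])>1e-6).sum()==1: cv2.line(img,tuple(int(v*16) for v in q[i]),tuple(int(v*16) for v in q[j]),col,1,cv2.LINE_AA,4)
E
python3 - <<'E'
from h import *
d=cam('top'); np.save('top.npy',d['img'])
print(onz(d,[[360,237],[367,208]],50),onz(d,[[338,178],[420,132],[258,150],[283,287],[460,225]],40))
cv2.imwrite('pics/top0z.png',cv2.resize(d['img'][110:280,235:495,::-1],None,fx=3,fy=3,interpolation=cv2.INTER_CUBIC))
d=cam('side')
cv2.imwrite('pics/side0z.png',cv2.resize(d['img'][115:275,210:430,::-1],None,fx=3.5,fy=3.5,interpolation=cv2.INTER_CUBIC))
E
```

```text
[[ 501.88223086  -83.68020651   50.        ]
 [ 568.15993416 -101.69775307   50.        ]] [[ 641.35986486  -36.72102933   40.        ]
 [ 747.31794231 -233.42821022   40.        ]
 [ 713.33171177  152.43781154   40.        ]
 [ 391.08612185   95.13120757   40.        ]
 [ 525.33703392 -315.06487218   40.        ]]
```

View pics/top0z.png

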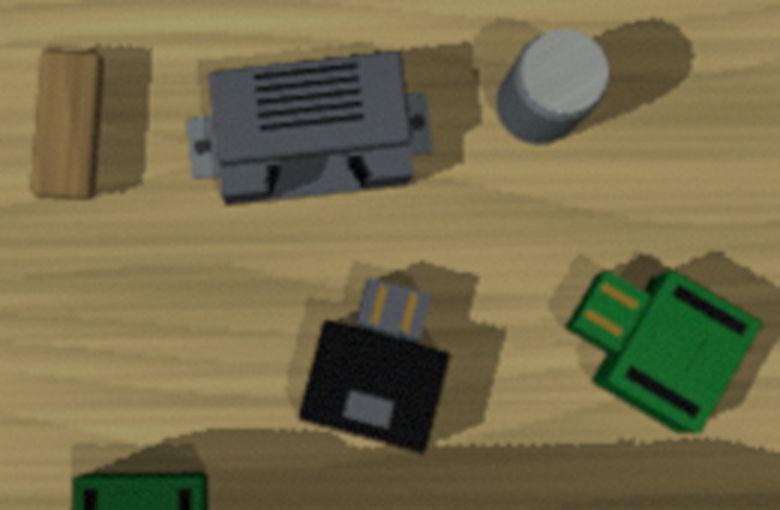

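View pics/side0z.png

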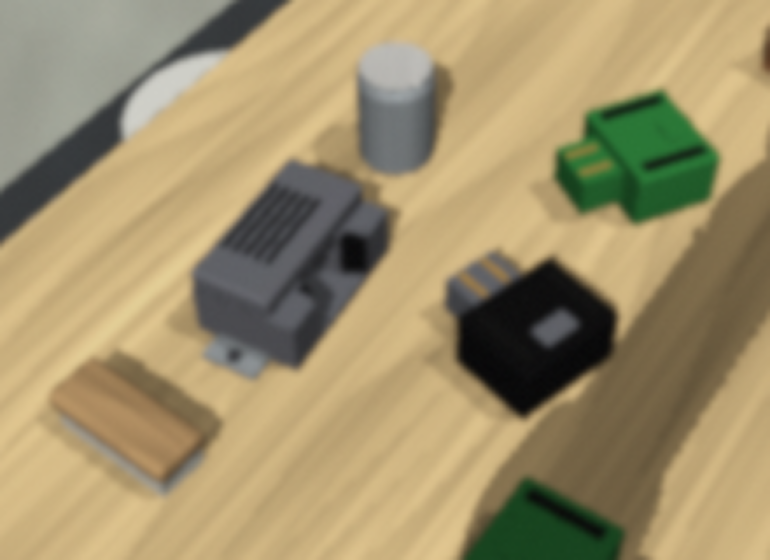

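```bash
cat >> h.py <<'E'
def shift(target,rpy=None,s=None):
    s=s or ctrl.read_state();T=tool(s);v=T[:3,:3].T@(np.array(target,float)-T[:3,3])/40
    if rpy is None:return v.round(3)
    return v.round(3),R.from_matrix(T[:3,:3].T@R.from_euler('xyz',rpy).as_matrix()).as_rotvec(degrees=True).round(2)
def tops(n):return None
E
python3 - <<'E'
from h import *
from scipy.optimize import least_squares
d=cam('wrist');print(d['tool_from_camera'].round(2),d['vfov'])
d=cam('top')
c=lambda u:(np.array(u,float)+.5)/3-.5+[235,110]
pk=c([[326,322],[449,352],[425,452],[301,418],[368,280],[430,293]])
PM=np.array([[40,50,55],[40,-50,55],[-40,-50,55],[-40,50,55],[80,25,46],[80,-25,46]],float)
dk=c([[210,72],[400,52],[220,163],[410,145],[228,204],[412,184]])
DM=np.array([[95,75,70],[95,-75,70],[22,75,70],[22,-75,70],[0,75,0],[0,-75,0]],float)
for M,q,x0 in((PM,pk,[500,-83,-.2]),(DM,dk,[641,-37,.1])):
    r=least_squares(lambda p:(proj(d,place(M,p))-q).ravel(),x0);print(r.x,r.fun.reshape(-1,2).round(1).tolist())
print(shift([540,-70,330]),shift([540,-40,330]))
E
```

```text
[[   1.     -0.      0.     -1.14]
 [  -0.     -0.96   -0.27  -66.92]
 [   0.      0.27   -0.96 -142.38]
 [   0.      0.      0.      1.  ]] 60.91886223883466
[ 4.98689812e+02 -8.25072755e+01 -2.70480249e-01] [[-0.7, -1.1], [0.9, -0.2], [0.6, 0.8], [-1.0, 1.0], [-0.1, -0.8], [0.2, 0.2]]
[ 6.54539516e+02 -4.37180624e+01  8.69642436e-02] [[-0.3, -0.3], [0.9, -0.8], [-0.5, 0.2], [1.4, -0.9], [-0.5, 1.0], [-1.1, 1.0]]
[-14.137  13.449  -2.468] [-13.417  13.238  -2.468]
```

Run:
```python
from h import *
print(shift([480,-60,270]))
```

```text
[-14.318  11.939  -0.968]
```

```bash
python3 -m creep '-0.7 0.6 -0.05 0 0 0 0; -1.43 1.19 -0.1 0 0 0 0; -2.15 1.79 -0.15 0 0 0 0; -2.9 2.4 -0.2 0 0 0 0; -3.6 3 -0.3 0 0 0 0; -4.3 3.6 -0.4 0 0 0 0; -5.1 4.2 -0.5 0 0 0 0; -5.8 4.8 -0.6 0 0 0 0; -6.5 5.4 -0.7 0 0 0 0; -7.2 6 -0.8 0 0 0 0'
python3 - <<'E'
from h import *
print(shift([480,-60,270]))
E
```

```text
clock: 1.73
eef_pos: [332.5, 278.4, 263.8]
tool_rot: [3.141, -0.001, 1.286]
force: [0.3, -0.7, 0.1]
width: 85.4
[-7.083  5.915 -0.158]
```

```bash
python3 -m creep '-0.71 0.59 0 0 0 0 0; -1.42 1.19 0 0 0 0 0; -2.15 1.79 0 0 0 0 0; -2.9 2.4 -0.1 0 0 0 0; -3.6 3 -0.1 0 0 0 0; -4.3 3.6 -0.1 0 0 0 0; -5.1 4.2 -0.1 0 0 0 0; -5.8 4.8 -0.15 0 0 0 0; -6.5 5.4 -0.15 0 0 0 0; -7.05 5.9 -0.15 0 0 0 0'
python3 - <<'E'
from h import *
print(ctrl.read_state()['qd'].round(2))
d=cam('wrist');np.savez('w1.npz',img=d['img'],vfov=d['vfov'],cx=d['cx'],cy=d['cy'],T=d['T'])
im=d['img'][:,:,::-1].copy();cv2.imwrite('pics/w1.png',im)
draw(im,d,PACK,[498.7,-82.5,-.27],(0,0,255));draw(im,d,DOCK,[654.5,-43.7,.087],(0,255,255));cv2.imwrite('pics/w1o.png',im)
print(ctrl.read_state()['eef_pos'])
E
```

```text
clock: 2.57
eef_pos: [480.1, -60.1, 269.8]
tool_rot: [3.14, 0.0, 1.284]
force: [1.0, -0.2, 0.2]
width: 85.4
[ 0.63  0.29  0.05 -0.44 -0.11  0.18  0.71]
[482.63120508 -65.93669747 270.02434394]
```

View pics/w1.png

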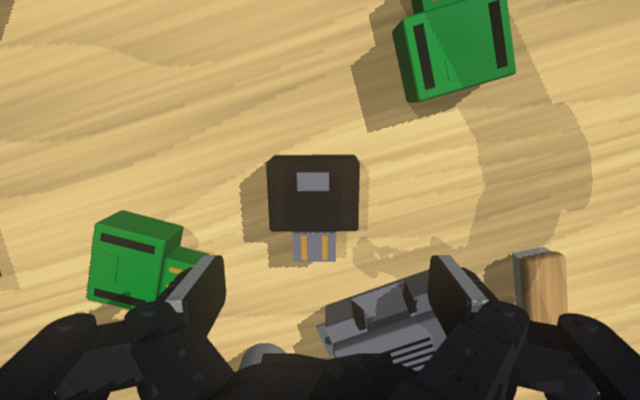

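View pics/w1o.png

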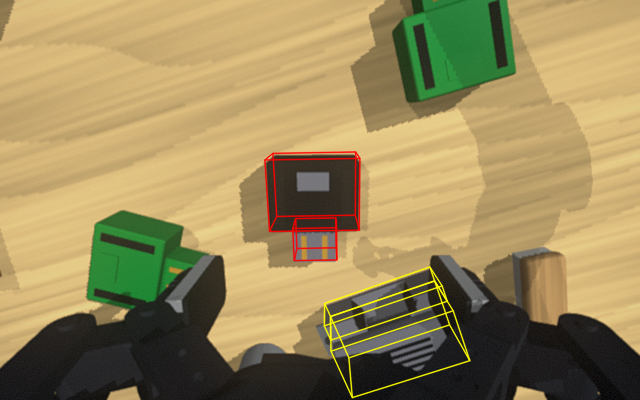

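The wrist view is upside-down, with the robot at the top. It shows the pack at (313,195) with its plug down and the dock at (385,320), partly behind a finger. The arm was still settling in that shot, so I'll back off a little and take it again at rest.

```bash
python3 -m creep '-0.2 -0.7 -0.8 0 0 0 0; -0.4 -1.4 -1.5 0 0 0 0; -0.4 -1.4 -1.5 0 0 0 0; -0.4 -1.4 -1.5 0 0 0 0;-0.4 -1.4 -1.5 0 0 0 0'
python3 - <<'E'
from h import *
s=ctrl.read_state();print(s['qd'].round(2),s['eef_pos'])
d=cam('wrist');np.savez('w2.npz',img=d['img'],vfov=d['vfov'],cx=d['cx'],cy=d['cy'],T=d['T'])
im=d['img'][:,:,::-1].copy();cv2.imwrite('pics/w2.png',cv2.resize(im[100:400,190:520],None,fx=2.4,fy=2,interpolation=cv2.INTER_CUBIC) if 0 else cv2.resize(im[110:400,180:560],None,fx=2,fy=2,interpolation=cv2.INTER_CUBIC))
draw(im,d,PACK,[498.7,-82.5,-.27],(0,0,255));draw(im,d,DOCK,[654.5,-43.7,.087],(0,255,255));cv2.imwrite('pics/w2o.png',cv2.resize(im[110:400,180:560],None,fx=2,fy=2,interpolation=cv2.INTER_CUBIC))
E
```

```text
clock: 3.03
eef_pos: [421.4, -56.2, 329.5]
tool_rot: [3.14, -0.001, 1.286]
force: [0.8, 0.0, -1.1]
width: 85.6
[-0.    0.03 -0.   -0.    0.   -0.    0.  ] [421.36471085 -56.21019607 329.50273402]
```

View pics/w2.png

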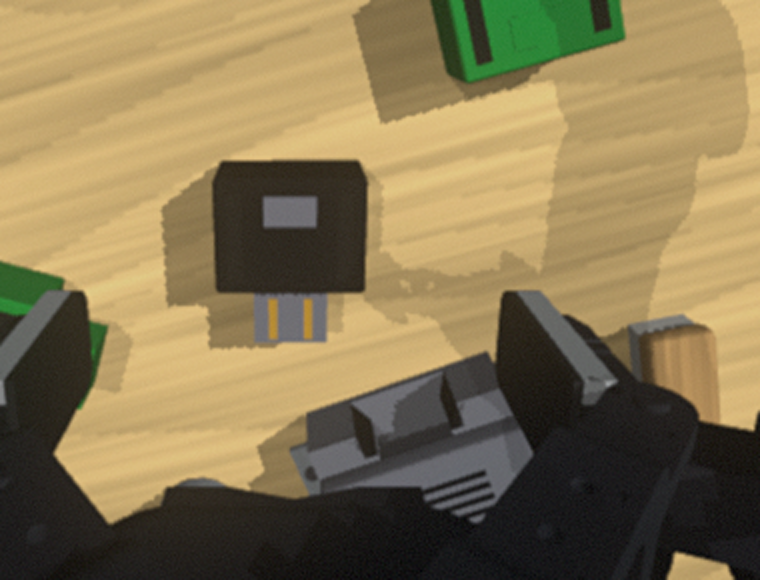

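View pics/w2o.png

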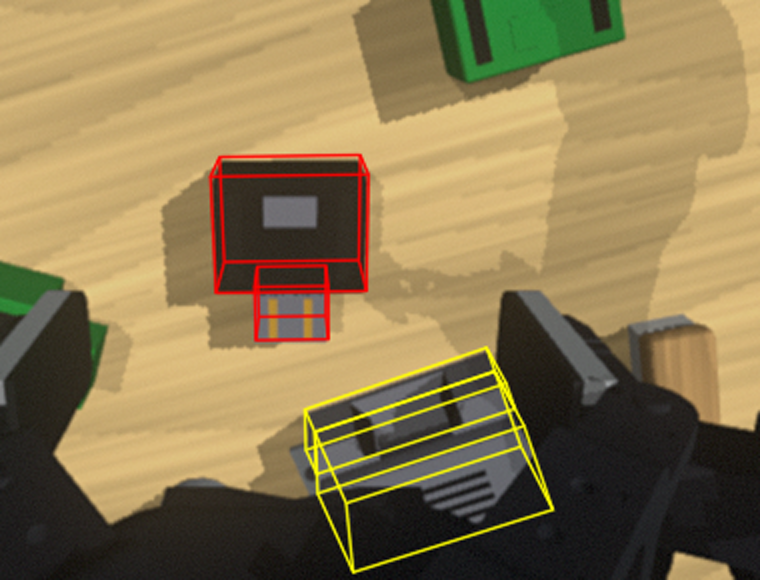

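Run:
```python
from h import *
from scipy.optimize import least_squares
t=cam('top');w=dict(np.load('w2.npz'))
c=lambda u:(np.array(u,float)+.5)/3-.5+[235,110]
e=lambda u:(np.array(u,float)+.5)/2-.5+[180,110]
A=lambda *a:np.array(a,float)
P=[(t,A([40,50,55],[40,-50,55],[-40,-50,55],[-40,50,55],[80,25,46],[80,-25,46]),c([[326,322],[449,352],[425,452],[301,418],[368,280],[430,293]])),
(w,A([-40,-50,0],[-40,50,0],[-40,-50,55],[-40,50,55],[40,-50,55],[40,50,55],[80,-25,46],[80,25,46]),e([[220,161],[362,161],[213,182],[367,182],[217,291],[365,291],[256,342],[326,342]]))]
D=[(t,A([95,75,70],[95,-75,70],[22,75,70],[22,-75,70],[0,75,0],[0,-75,0]),c([[210,72],[400,52],[220,163],[410,145],[228,204],[412,184]])),
(w,A([0,-75,0],[0,75,0]),e([[305,414],[488,352]]))]
for S,x0 in((P,[500,-83,-.2]),(D,[641,-37,.1])):
  for Q in(S,S[1:]):
    r=least_squares(lambda p:np.concatenate([(proj(d,place(M,p))-q).ravel() for d,M,q in Q]),x0);print(r.x.round(3),r.fun.reshape(-1,2).round(1).tolist())
```

```text
[ 5.00785e+02 -8.27110e+01 -2.80000e-01] [[-0.4, -2.1], [1.1, -0.9], [0.5, 0.0], [-1.0, -0.2], [0.3, -1.7], [0.6, -0.5], [0.2, -1.2], [-0.6, -1.4], [-0.8, -1.7], [1.0, -2.0], [-0.7, 1.8], [0.5, 1.6], [-0.4, 0.1], [0.6, -0.1]]
[ 5.01384e+02 -8.28190e+01 -2.82000e-01] [[0.3, -0.8], [-0.5, -1.0], [-0.7, -1.4], [1.1, -1.5], [-0.7, 2.2], [0.4, 2.1], [-0.5, 0.4], [0.5, 0.4]]
[ 6.56176e+02 -4.37340e+01  8.70000e-02] [[-0.3, -1.0], [0.9, -1.5], [-0.5, -0.5], [1.4, -1.6], [-0.5, 0.3], [-1.1, 0.4], [0.0, -1.6], [-0.7, -1.4]]
[ 6.58848e+02 -4.38150e+01  8.60000e-02] [[0.4, -0.2], [-0.4, 0.1]]
```

Run:
```python
from h import *
for z in(90,10):print(shift([554.6,-98.2,z],[np.pi,0,1.291]))
```

```text
(array([-0.073,  3.499,  5.964]), array([-0.04,  0.01, -0.25]))
(array([-0.073,  3.5  ,  7.964]), array([-0.04,  0.01, -0.25]))
```

```bash
python3 -m creep '0 0.45 0.75 0 0 0 0; 0 0.9 1.5 0 0 0 0; 0 1.35 2.25 0 0 0 0; -0.05 1.8 3 0 0 0 0; -0.05 2.25 3.75 0 0 0 0; -0.07 2.7 4.5 0 0 0 0; -0.07 3.1 5.2 0 0 -0.2 0; -0.07 3.5 5.95 0 0 -0.3 0; -0.07 3.5 5.95 0 0 -0.3 0; -0.07 3.5 5.95 0 0 -0.3 0'
python3 - <<'E'
from h import *
d=cam('wrist');im=d['img'][:,:,::-1].copy()
draw(im,d,PACK,[500.8,-82.7,-.28],(0,0,255));draw(im,d,DOCK,[656.5,-43.7,.087],(0,255,255));cv2.imwrite('pics/w3o.png',im)
E
```

```text
clock: 3.97
eef_pos: [553.0, -98.3, 88.4]
tool_rot: [-3.135, 0.001, 1.291]
force: [-0.5, 0.0, 0.3]
width: 85.3
```

View pics/w3o.png

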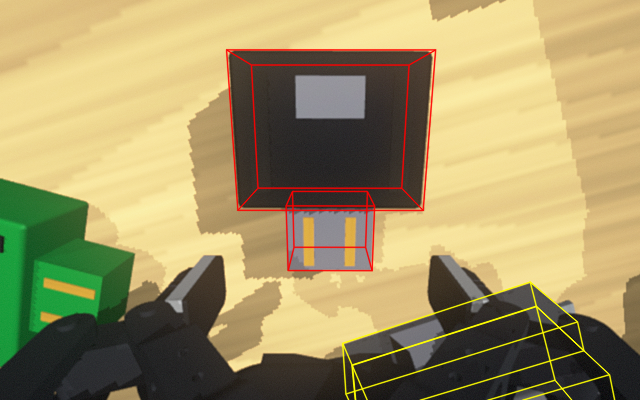

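The overlay on the wrist view matches the pack (top corners (228,51) and (435,51), plug tip edge at row 270), and the fingers straddle the plug. I'll descend and grip the plug.

```bash
python3 -m creep '0 0.03 0.5 0 0 0 0; 0 0.03 1 0 0 0 0; 0 0.03 1.5 0 0 0 0; 0 0.03 1.93 0 0 0 0; 0 0.03 1.93 0 0 0 0; 0 0.03 1.93 0 0 0 0.3; 0 0.03 1.93 0 0 0 0.5; 0 0.03 1.93 0 0 0 0.6; 0 0.03 1.93 0 0 0 0.7;0 0.03 1.93 0 0 0 0.7'
python3 - <<'E'
from h import *
print(ctrl.read_state()['width'])
d=cam('wrist');im=d['img'][:,:,::-1].copy()
draw(im,d,PACK,[500.8,-82.7,-.28],(0,0,255));cv2.imwrite('pics/w4o.png',im)
E
```

```text
clock: 4.85
eef_pos: [557.4, -98.9, 16.4]
tool_rot: [3.138, -0.001, 1.292]
force: [-1.0, 0.7, 8.3]
width: 49.0
48.99856717504774
```

View pics/w4o.png

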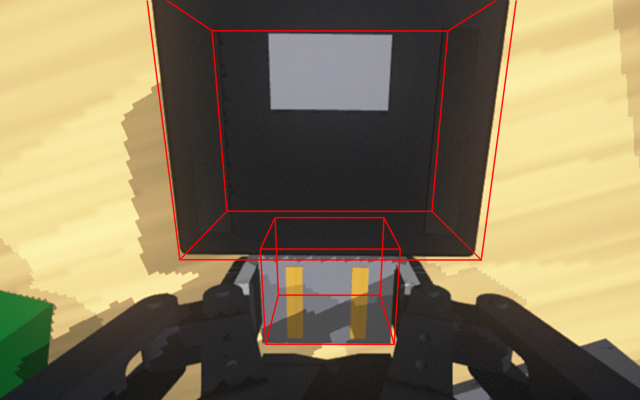

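The pack is gripped by the plug at 49 mm opening. Next I'll drag and turn it to a standoff in line with the dock, about 25 mm short of it.

```bash
python3 -m creep '0 0 -0.05 0 0 0 0.7; 0.2 0.12 -0.05 0 0 -3 0.7; 0.4 0.24 -0.05 0 0 -6 0.7; 0.6 0.35 -0.05 0 0 -9 0.7; 0.8 0.47 -0.05 0 0 -12 0.7; 1 0.59 -0.05 0 0 -15 0.7; 1.2 0.71 -0.05 0 0 -18 0.7; 1.4 0.82 -0.05 0 0 -21 0.7; 1.6 0.94 -0.05 0 0 -21 0.7; 1.6 0.94 -0.05 0 0 -21 0.7'
python3 - <<'E'
from h import *
s=ctrl.read_state();p=s['eef_pos'];a=s['tool_rot'][2]-np.pi/2;print(a)
pp=[p[0]-59*np.cos(a),p[1]-59*np.sin(a),a];print(pp)
for n in('wrist','top','side'):
    d=cam(n);im=d['img'][:,:,::-1].copy()
    draw(im,d,PACK,pp,(0,0,255));draw(im,d,DOCK,[656.5,-43.7,.087],(0,255,255))
    if n!='wrist': im=cv2.resize(im[80:280,220:460],None,fx=3,fy=3,interpolation=cv2.INTER_CUBIC)
    cv2.imwrite(f'pics/{n}5.png',im)
E
```

```text
clock: 5.73
eef_pos: [611.5, -45.6, 16.5]
tool_rot: [3.14, -0.001, 1.662]
force: [-0.4, 0.9, 3.1]
width: 49.2
0.0913434677976328
[np.float64(552.7850133952805), np.float64(-50.93633623655589), np.float64(0.0913434677976328)]
```

View pics/wrist5.png

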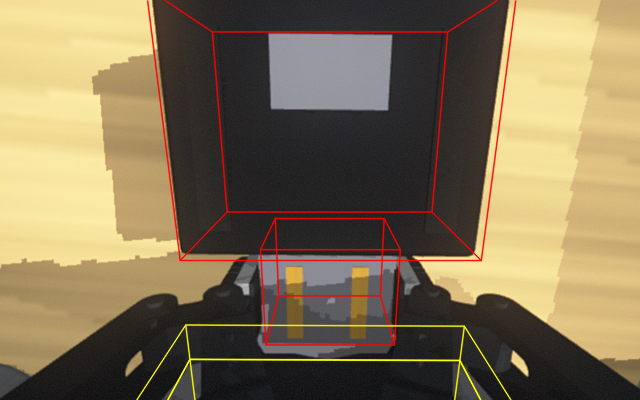

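View pics/top5.png

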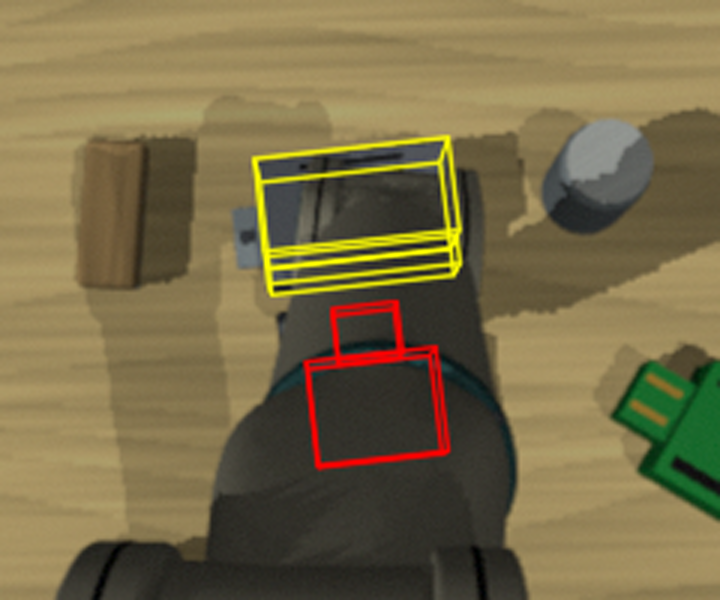

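View pics/side5.png

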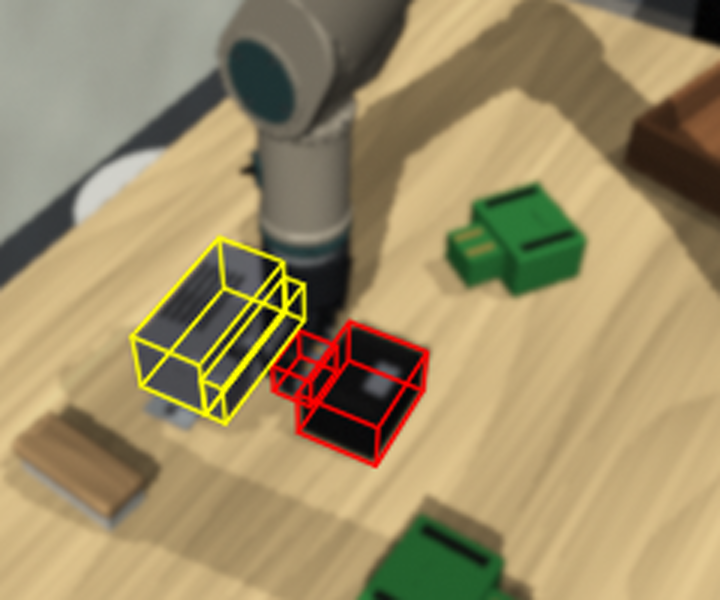

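```bash
python3 -m creep '-0.04 0.15 0 0 0 0.2 0.7; -0.04 0.3 0 0 0 0.2 0.7; -0.04 0.45 0 0 0 0.2 0.7; -0.04 0.6 0 0 0 0.2 0.7; -0.04 0.7 0 0 0 0.2 0.7; -0.04 0.7 0 0 0 0.2 0.7'
python3 - <<'E'
from h import *
s=ctrl.read_state();p=s['eef_pos'];a=s['tool_rot'][2]-np.pi/2
pp=[p[0]-59*np.cos(a),p[1]-59*np.sin(a),a];print(np.round(pp,3))
c,q=np.cos(.087),np.sin(.087);v=np.array(pp[:2])-[656.5,-43.7];print('in dock',c*v[0]+q*v[1],-q*v[0]+c*v[1])
for n in('wrist','side'):
    d=cam(n);im=d['img'][:,:,::-1].copy()
    if n!='wrist': im=cv2.resize(im[130:250,240:400],None,fx=4.5,fy=4.5,interpolation=cv2.INTER_CUBIC)
    cv2.imwrite(f'pics/{n}6.png',im)
E
```

```text
clock: 6.38
eef_pos: [634.0, -47.6, 16.1]
tool_rot: [-3.133, -0.001, 1.654]
force: [-7.5, -0.6, 9.9]
width: 49.5
[ 5.75166e+02 -5.24520e+01  8.30000e-02]
in dock -81.78679956364205 -1.651610127350514
```

View pics/wrist6.png

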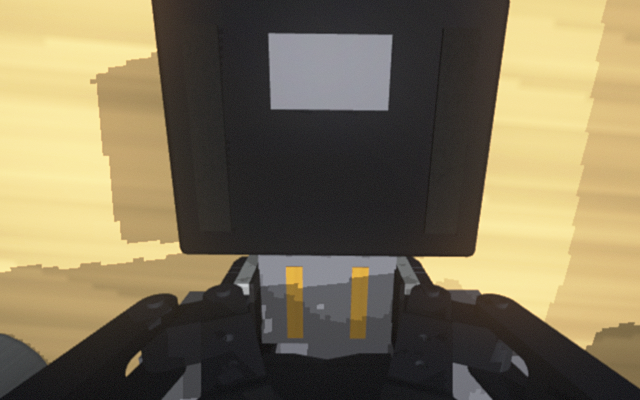

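View pics/side6.png

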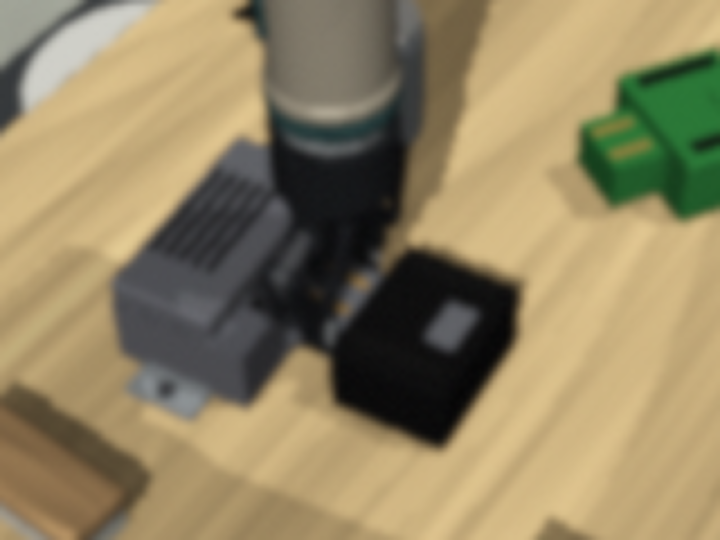

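The fingers touched the dock's front edge lightly (7.5 N), with the plug tip at the mouth and about 1.5 mm off laterally. I'll ease back, release, lift and look.

```bash
python3 -m creep '0.02 -0.12 0 0 0 0 0.7; 0.04 -0.25 0 0 0 0 0.7; 0.04 -0.25 0 0 0 0 0.7; 0.04 -0.25 0 0 0 0 0.3; 0.04 -0.25 0 0 0 0 0; 0.04 -0.25 0 0 0 0 0; 0.04 -0.25 -0.5 0 0 0 0; 0.04 -0.25 -1.2 0 0 0 0; 0.04 -0.25 -2 0 0 0 0; 0.04 -0.25 -2.8 0 0 0 0'
```

```text
clock: 7.32
eef_pos: [626.5, -46.0, 128.5]
tool_rot: [-3.139, -0.0, 1.654]
force: [1.2, -0.3, 0.4]
width: 85.6
```

```bash
python3 -m creep '0 -0.9 -0.5 0 0 0 0; 0 -1.8 -1 0 0 0 0; 0 -2.8 -1.5 0 0 0 0; 0 -3.8 -1.8 0 0 0 0; 0 -4.7 -1.8 0 0 0 0.3; 0 -4.7 -1.8 0 0 0 0.3; 0 -4.7 -1.8 0 0 0 0.3'
python3 - <<'E'
from h import *
s=ctrl.read_state();print(s['eef_pos'],s['tool_rot'],s['width'])
pp=[571.5,-51.1,.085]
for n in('wrist','top','side'):
    d=cam(n);np.savez(n+'7.npz',img=d['img'],vfov=d['vfov'],cx=d['cx'],cy=d['cy'],T=d['T'])
    im=d['img'][:,:,::-1].copy();
    draw(im,d,PACK,pp,(0,0,255));draw(im,d,DOCK,[656.5,-43.7,.087],(0,255,255))
    if n!='wrist': im=cv2.resize(im[90:270,240:440],None,fx=3.3,fy=3.3,interpolation=cv2.INTER_CUBIC)
    cv2.imwrite(f'pics/{n}7.png',im)
E
```

```text
clock: 7.9
eef_pos: [437.6, -61.9, 200.4]
tool_rot: [-3.14, -0.001, 1.653]
force: [1.3, 0.0, 0.1]
width: 59.8
[437.64560874 -61.93003766 200.41559159] [-3.13992622e+00 -5.03327037e-04  1.65334443e+00] 59.807329124746374
```

View pics/wrist7.png

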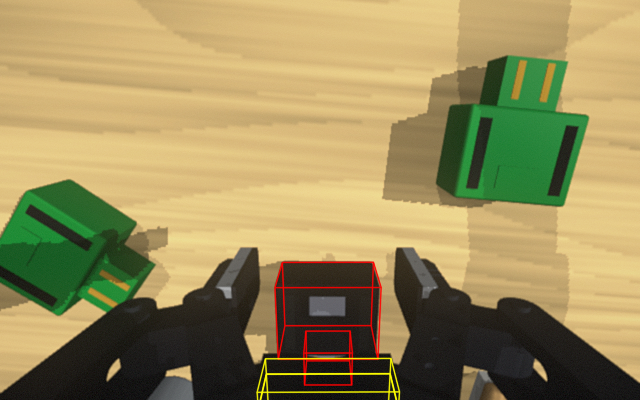

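View pics/top7.png

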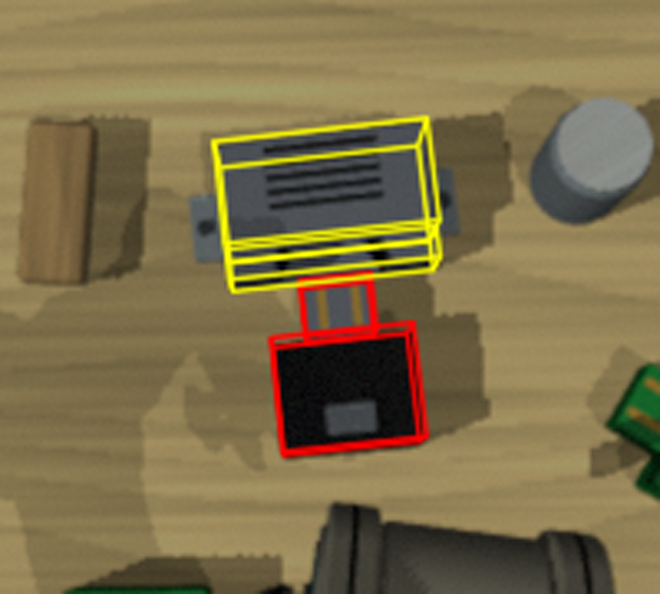

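View pics/side7.png

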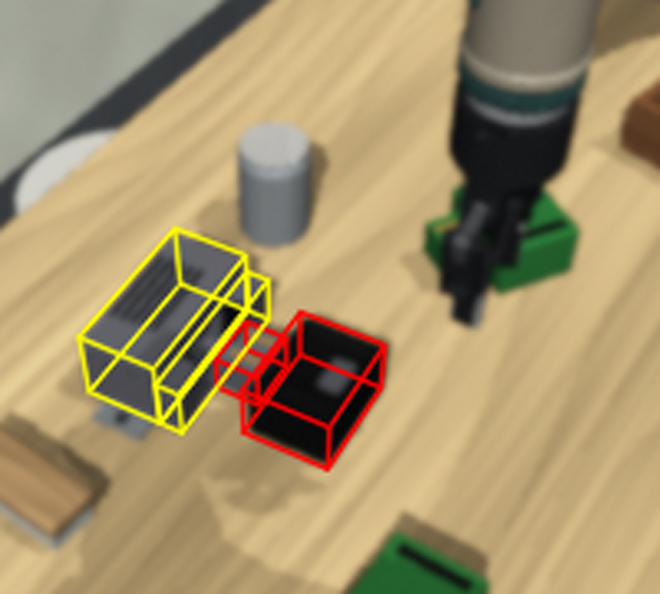

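The overlay matches in both views, with the plug lined up at the mouth of the socket. Next I'll go behind the pack with the fingers spread to about 60 mm and push with both.

Run:
```python
from h import *
for x,y,z in((492,-58,70),(492,-58,14)):print(shift([x,y,z],[np.pi,0,1.6578]))
```

```text
(array([-0.014,  1.255,  3.256]), array([ 0.08,  0.01, -0.17]))
(array([-0.013,  1.253,  4.656]), array([ 0.08,  0.01, -0.17]))
```

```bash
python3 -m creep '0 0.3 0.7 0 0 -0.2 0.3; 0 0.6 1.4 0 0 -0.2 0.3; 0 0.9 2.1 0 0 -0.2 0.3; 0 1.1 2.8 0 0 -0.2 0.3; 0 1.25 3.5 0 0 -0.2 0.3; 0 1.25 4.1 0 0 -0.2 0.3; 0 1.25 4.65 0 0 -0.2 0.3; 0 1.25 4.65 0 0 -0.2 0.3; 0 1.25 4.65 0 0 -0.2 0.3'
python3 - <<'E'
from h import *
d=cam('wrist');im=d['img'][:,:,::-1].copy();cv2.imwrite('pics/wrist8.png',im)
d=cam('side');im=d['img'][:,:,::-1].copy();cv2.imwrite('pics/side8.png',cv2.resize(im[130:270,240:440],None,fx=3.5,fy=3.5,interpolation=cv2.INTER_CUBIC))
E
```

```text
clock: 8.8
eef_pos: [489.9, -57.4, 12.7]
tool_rot: [-3.139, -0.001, 1.658]
force: [-0.3, 1.0, -0.2]
width: 59.6
```

View pics/wrist8.png

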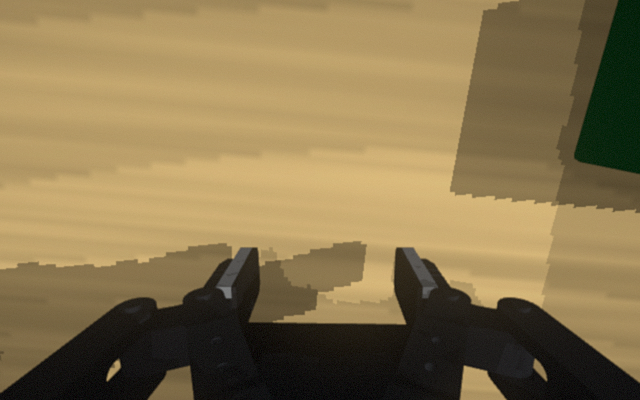

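View pics/side8.png

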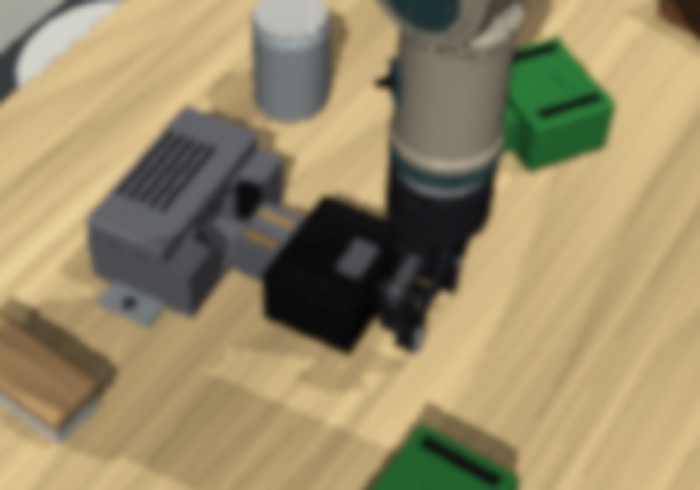

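The fingers are behind the pack, at about (405,310) in the side crop. I'll push in stages and watch the force.

```bash
python3 -m creep '0 0.15 0 0 0 0 0.3; 0 0.3 0 0 0 0 0.3; 0 0.45 0 0 0 0 0.3; 0 0.6 0 0 0 0 0.3; 0 0.75 0 0 0 0 0.3; 0 0.9 0 0 0 0 0.3; 0 1.05 0 0 0 0 0.3; 0 1.2 0 0 0 0 0.3; 0 1.2 0 0 0 0 0.3'
python3 - <<'E'
from h import *
d=cam('side');im=d['img'][:,:,::-1].copy();cv2.imwrite('pics/side9.png',cv2.resize(im[130:270,240:440],None,fx=3.5,fy=3.5,interpolation=cv2.INTER_CUBIC))
E
```

```text
clock: 9.65
eef_pos: [537.4, -53.4, 13.9]
tool_rot: [-3.14, -0.0, 1.658]
force: [-2.5, -0.3, 0.1]
width: 60.0
```

View pics/side9.png

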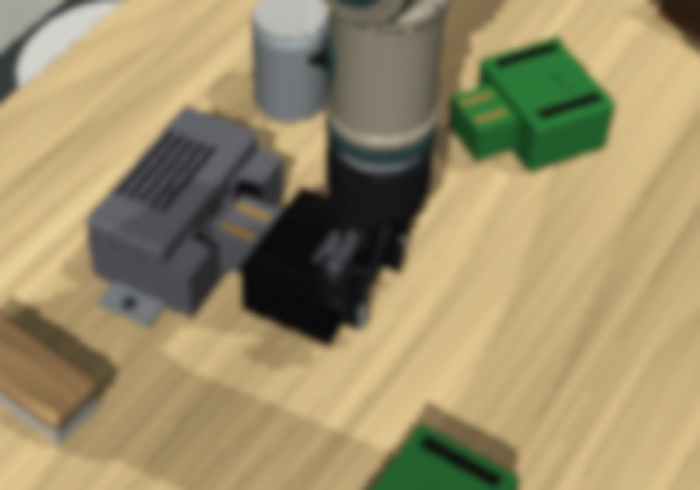

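```bash
python3 -m creep '0 0.1 0 0 0 0 0.3; 0 0.2 0 0 0 0 0.3; 0 0.3 0 0 0 0 0.3; 0 0.4 0 0 0 0 0.3; 0 0.5 0 0 0 0 0.3;0 0.5 0 0 0 0 0.3'
python3 -m creep '0 0.04 0 0 0 0 0.3; 0 0.08 0 0 0 0 0.3; 0 0.12 0 0 0 0 0.3; 0 0.16 0 0 0 0 0.3; 0 0.16 0 0 0 0 0.3'
python3 - <<'E'
from h import *
d=cam('side');im=d['img'][:,:,::-1].copy();cv2.imwrite('pics/side10.png',cv2.resize(im[130:270,240:440],None,fx=3.5,fy=3.5,interpolation=cv2.INTER_CUBIC))
E
```

```text
clock: 10.2
eef_pos: [557.4, -51.7, 13.9]
tool_rot: [-3.14, -0.0, 1.658]
force: [-2.5, 0.4, -1.8]
width: 59.9
clock: 10.62
eef_pos: [564.2, -51.2, 13.9]
tool_rot: [3.142, -0.0, 1.658]
force: [-2.8, -0.6, -2.0]
width: 59.9
```

View pics/side10.png

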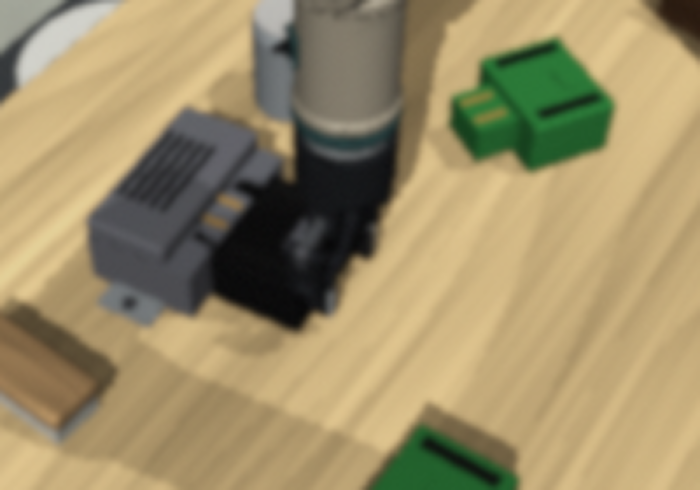

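Nearly home with no resistance yet. I'll continue in small steps until the force rises.

```bash
python3 -m creep '0 0.04 0 0 0 0 0.3; 0 0.08 0 0 0 0 0.3; 0 0.12 0 0 0 0 0.3; 0 0.12 0 0 0 0 0.3'
python3 -m creep '0 0.04 0 0 0 0 0.3; 0 0.08 0 0 0 0 0.3; 0 0.1 0 0 0 0 0.3; 0 0.1 0 0 0 0 0.3'
```

```text
clock: 11.0
eef_pos: [566.4, -51.0, 13.9]
tool_rot: [-3.136, -0.0, 1.658]
force: [-8.9, 0.1, 3.3]
width: 59.6
clock: 11.33
eef_pos: [566.2, -51.0, 13.9]
tool_rot: [-3.129, -0.001, 1.658]
force: [-15.9, -1.1, 12.1]
width: 59.9
```

```bash
python3 -m creep '0 0.04 0 0 0 0 0.3; 0 0.08 0 0 0 0 0.3; 0 0.08 0 0 0 0 0.3; 0 0.08 0 0 0 0 0.3'
python3 -m creep '0 -0.3 0 0 0 0 0.3; 0 -0.7 0 0 0 0 0.3; 0 -1.2 0 0 0 0 0.3; 0 -1.7 -0.6 0 0 0 0.3; 0 -2.2 -1.4 0 0 0 0.3; 0 -2.9 -2.2 0 0 0 0.3; 0 -3.4 -3.2 0 0 0 0.3; 0 -3.8 -4 0 0 0 0.3; 0 -3.8 -4 0 0 0 0.3; 0 -3.8 -4 0 0 0 0.3'
python3 - <<'E'
from h import *
s=ctrl.read_state();print(s['eef_pos'],s['tool_rot'],s['width'])
D=np.array([656.5,-43.7,.087]);pp=[D[0]-40*np.cos(.087),D[1]-40*np.sin(.087),.087];print(pp)
for n in('top','side'):
    d=cam(n);im=d['img'][:,:,::-1].copy()
    o=im.copy();draw(o,d,PACK,pp,(0,0,255));draw(o,d,DOCK,D,(0,255,255))
    z=lambda i:cv2.resize(i[110:250,265:425],None,fx=4.2,fy=4.2,interpolation=cv2.INTER_CUBIC)
    cv2.imwrite(f'pics/{n}11.png',z(im));cv2.imwrite(f'pics/{n}11o.png',z(o))
d=cam('wrist');cv2.imwrite('pics/wrist11.png',d['img'][:,:,::-1])
E
```

```text
clock: 11.67
eef_pos: [566.1, -51.0, 13.6]
tool_rot: [-3.123, -0.002, 1.658]
force: [-20.8, -1.9, 15.7]
width: 59.6
clock: 12.5
eef_pos: [427.7, -63.7, 176.9]
tool_rot: [3.132, 0.001, 1.658]
force: [0.3, 0.3, 0.3]
width: 59.9
[427.71525115 -63.6511648  176.85704206] [3.13200648e+00 1.41806784e-03 1.65751740e+00] 59.89838927921991
[np.float64(616.6512845411521), np.float64(-47.17561164110369), 0.087]
```

View pics/top11.png

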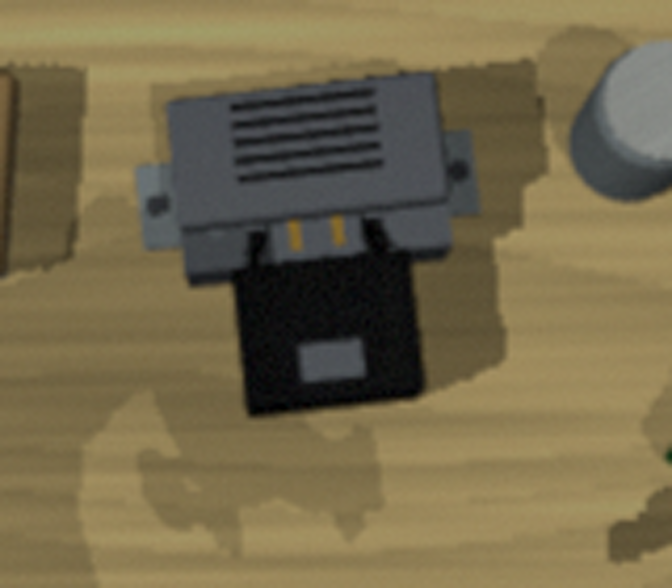

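View pics/top11o.png

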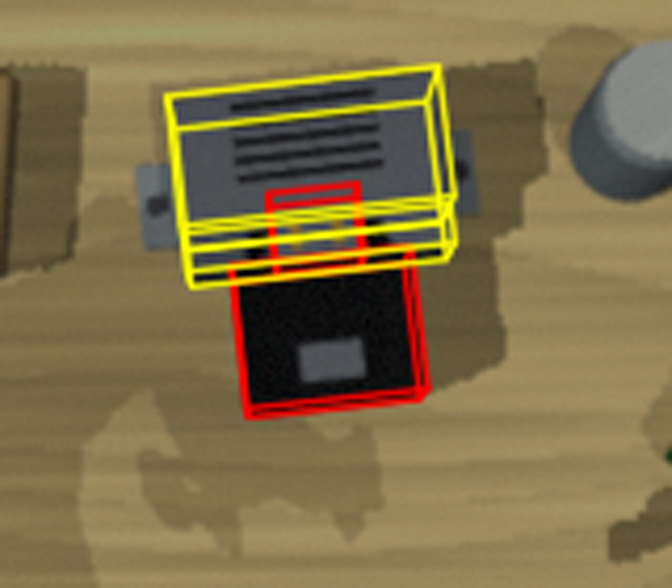

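View pics/side11.png

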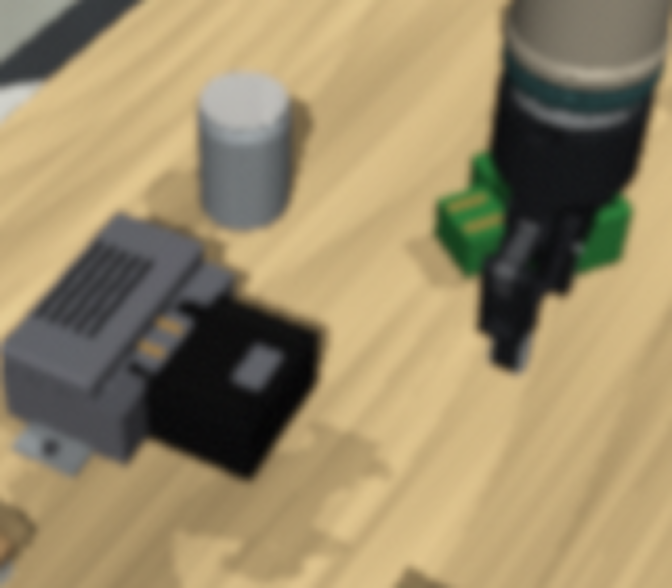

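View pics/wrist11.png

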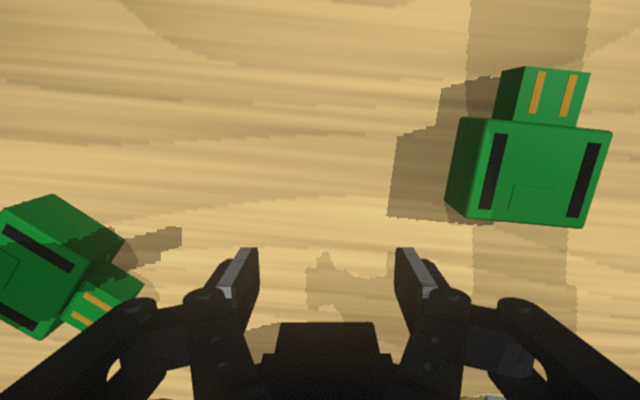

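The pack sits flush with the dock in both views, and its back edge is parallel to the dock. The push stopped hard at x = 566 mm and about 21 N. I'll do one last check of the bystanders and of settling, then hand in.

Run:
```python
from h import *
for t,b in(('tin',[402,121,437,158]),('brush',[247,129,270,177])):
    cam('top');r=[x for x in ctrl.boxes_of('top',t)];print(t,b,[(round(x['score'],2),[int(v) for v in x['rect']]) for x in r])
s=ctrl.read_state();print(s['clock'],s['force'].round(1),np.abs(s['qd']).max())
d=cam('top')
c=lambda u:(np.array(u,float)+.5)/4.2-.5+[265,110]
from scipy.optimize import least_squares
M=np.array([[40,50,55],[40,-50,55],[-40,-50,55],[-40,50,55]],float);q=c([[236,270],[410,252],[424,393],[249,414]])
r=least_squares(lambda p:(proj(d,place(M,p))-q).ravel(),[616,-47,.087]);print(r.x.round(3))
print(ctrl.finish_job())
```

```text
tin [402, 121, 437, 158] [(0.73, [405, 122, 437, 159]), (0.31, [295, 127, 378, 178])]
brush [247, 129, 270, 177] [(0.8, [246, 128, 271, 176])]
12.85 [ 1.  -0.2  0.3] 0.005284563702578505
[ 6.13706e+02 -4.76090e+01  8.20000e-02]
the job is handed in; nothing more can be done
None
```

I gripped the pack by its plug, dragged and turned it into line with the dock, and let go at the socket's mouth. I then pushed its back face with both fingers until it stopped. The job was handed in at about 13 s.

**Seating:** The push stopped hard with the fingers at x = 566 mm. The force there rose to 21 N with no further movement. That matches where the fingers should be with the body flat on the dock's front face (565.9 mm).

**Alignment:** After I backed off, the top and side views showed the body flush with the dock. The pack's angle measured 0.082 rad against the dock's 0.087.

**Bystanders:** The tin and brush boxes in the top picture are within 1–3 pixels of where they started. I did not touch the green look-alikes.

**Small disagreements:**
- The last top-view fit put the pack at x = 613.7 mm. The home position is 616.7 mm from the combined dock fit, or about 614.7 mm from the top-view fit alone. I put this down to camera calibration, because the hard stop agrees with the combined fit.
- While dragging the pack in, the fingers touched the dock's front edge once, at about 8 N along the push (12 N in total). The dock is fixed, so nothing moved.

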